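# Fold down the embossing press and lock its flush slide catch

## Task

It is closing time: fold the lever of the small hand embossing press fully down, squeezing the release button in the side of its grip to free it, and lock it there: with a fingertip in the recess beside the lever, press the little flush knob in gently, slide it fully home toward the lever and let it spring up again. Leave the other things on the counter where they are.

Things in the scene. Friction and masses are not known exactly. Their poses are not given: they have to be found in the camera images.
- press: Grey hand embossing press, fixed on the counter; foot 200 x 100 mm, up to 160 mm high (a toothed guide plate left of the lever). Origin on the counter, 10 mm ahead of the foot's middle; its x points to the back (hinge end), y to its left, z up. The lever's hinge axis runs along y through (70, 0, 100) mm; the lever points from there to -x, over the front. All offsets here are in this frame.
- recess_mouth (a point): Centre of the recess in which the catch knob runs, level with the top of its housing: (-30, -88, 50) mm. The recess is 36 mm (x) by 66 mm (y), 7 mm deep; the housing on the press's right side is 60 x 88 mm, 50 mm high. With the lever down, only the lever (top 111 mm) and the hinge and guide plate behind it (160 mm) rise above 90 mm near it.
- lever (a joint): Angle of the lever, rad: 0 = folded fully down (level), where it stops; it starts at 0.62 to 0.78 with the grip end up. Stiff hinge (about 2 N at the grip), it stays where it is left. A somewhat springy tooth stops it at about 0.55 unless the grip button is pushed in more than 4 mm; below 0.3 it swings freely without the button.
- grip_centre (a point): Centre of the lever's black rubber grip, on the lever's centre line 200 mm from the hinge axis. The grip is 80 mm long along the lever, 24 mm wide across (y) and 22 mm thick. When folded down it is at (-130, 0, 100) mm in the press's frame, ahead of the foot with nothing below it.
- grip_button (a joint): Release button in the left (+y) side of the grip at its middle, 32 mm along the grip by 11 mm, 6 mm proud; reads how far it is pushed in toward -y, m: 0 = out, 0.006 = fully in (spring, 3 N to start, 8 N at the end). Pinching the grip across its width pushes it in.
- catch (a joint): How far the catch has slid along the press's +y (toward the lever), m: 0 = open (start), 0.014 = fully home, its steel bolt through the staple that hangs from the lever. Friction about 1.2 N. If the lever is not fully down the bolt cannot go through.
- catch_knob (a joint): How far the catch knob is pressed down into the recess, m: 0 = up, 0.004 = bottom (spring: 3 N to start, 6.8 N at 2.5 mm, 9 N at the bottom). At either end of its travel the knob is locked by a notch: it slides only while pressed more than 2.5 mm in, then springs up again at the other end. Press straight in first, then slide: pushed sideways too early it binds.
- knob_top (a point): Centre of the top face of the black catch knob, which is ribbed, 20 mm (x) by 16 mm (y), 49 mm above the counter when up, i.e. 1 mm below the housing's top and 6 mm above the recess's floor. It starts at (-30, -95) mm in the press's frame, 26 mm from the outer end of the recess. It is driven by the friction of a fingertip pressed on it.
- candle_jar_mid (a point): Centre of a bystander: glass candle jar, 76 mm across, 90 mm high.
- soap_mid (a point): Centre of a bystander: bar of soap in a paper band, 53 x 78 x 28 mm.
- stamp_mid (a point): Centre of a bystander: wooden hand stamp, 32 x 45 mm, 62 mm high.
- ribbon_spool_mid (a point): Centre of a bystander: spool of ribbon, 59 mm across, 26 mm high.

How it is judged:
On the way:
1. the lever is folded fully down (value of joint lever below 0.05 rad and value of joint catch below 0.004 m), for 0.2 s.
At the end, for the whole second after the job is handed in: The lever is fully down (under 0.05 rad), the catch is home (slid more than 12 of its 14 mm) and its knob has sprung up again (less than 1.2 mm pressed) (value of joint lever below 0.05 rad and value of joint catch above 0.012 m and value of joint catch_knob below 0.0012 m); the robot touches nothing.
It fails at once if the catch knob is pressed with more than 40 N (contact force between the fingers and catch_knob above 40 N).
It fails at once if a bystander is moved by more than 30 mm (distance of any of candle_jar_mid, soap_mid, stamp_mid, ribbon_spool_mid from where it was at the start of the episode above 0.03 m).
It also fails if it takes over 48 s, if anything falls off the work surface, if the arm or the gripper's body presses on something with over 40 N, if the wrist force passes 120 N, or if a joint passes its speed limit or range.

## Robot

A 6-joint arm with a two-finger parallel gripper is mounted at the origin on a cart in front of the work surface, level with it; the furniture and walls round the work are solid. World frame = base frame: x ahead of the robot, y to its left, z up, the work surface at z = 0. Lengths are in m, angles in rad, forces in N, time in s.
With the tool pointing down it reaches from about 0.3 to 0.875 m from the base axis. Payload 4.2 kg.
Tool frame: the origin (TCP) lies midway between the tips of the shut fingers; the grasp point (between the pads) lies 19 mm behind it; x points along the fingers, y is the direction in which the jaws open and shut, and the axes are right-handed (so a half turn about x gives the same grasp; the last joint's range is limited). The gripper opens to 85 mm and grips with 20 to 120 N. Pads are 22 mm wide; open, the fingers measure 114 mm over their backs; the gripper's body (76 mm by 85 mm) begins 54 mm behind the grasp point. The pads swing forward as they close: fully open they stand 13 mm farther back than shut.
Start: joints at [1.182, 0.32, 1.565, -0, 1.257, -0.02], TCP at [0.207, 0.536, 0.231] pointing down, gripper open.
Joint ranges: [-3.11, 3.11], [-0.84, 2.01], [0.21, 2.61], [-1.34, 4.49], [0.05, 2.63], [-2.56, 2.56]. Speed limits (rad/s): [2.57, 2.57, 3.14, 3.14, 3.14, 3.14].

## Interface

Orientations are given as [roll, pitch, yaw] about the fixed x, y, z axes, in that order (R = Rz(yaw) Ry(pitch) Rx(roll)).
In Python, from workcell import manip, optics, job, nets gives the robot as it stands.
- The arm moves only by the tool move_arm, never from a script. Its argument "deltas" is a list of rows, each an object with "rotation": the turn, a rotation vector about the tool's x, y, z in rad, a list of three; "offset": the shift along the tool's x, y, z in mm, a list of three; "jaw": the closure, from 0 (fully open) to 1 (shut). In form: [{"rotation": [ax, ay, az], "offset": [tx, ty, tz], "jaw": jaw}, ...]. A call has 1 to 20 rows; each row shifts and turns the pose as measured when the row begins, along the tool's axes as they then stand; what a row does not reach is not made up. A row lasts 1/8 s, in which the tool goes at most 62.5 mm and 10.7 degrees, less where a joint would pass 70% of its speed; a pose out of reach is approached as far as the arm can. A call with a gripper value outside its range is refused whole. The fingers move at their own pace and stop on an object; the grip force is fixed at half the most. Time passes only in rows, so rows that do not move let the fingers close. It gives the time, the measured TCP pose, the force and the opening at its end, in the units of the state.
- manip.sense(): the state, without advancing time (a new reading comes with each control period).
- optics.read_camera(name): name is "scene" or "top" or "wrist"; returns the picture (400x640x3 uint8, red, green, blue); there is no depth.
- optics.get_calibration(name): a dict with "intrinsics" (3x3 intrinsics, pixels), "R" (3x3) and "t" (3): a world point X has camera coordinates R X + t. Camera axes: x right, y down, z forward; pixel columns grow to the right and rows downward; lengths in m; the calibration is good to about 2 mm. A picture is of the moment at which its call begins: read the wrist's pose just before it. get_calibration takes no time and is no camera call; for the wrist camera it gives the pose at the moment of the call.
- job.job_done(): hands the job in, once; it reports no verdict.
Trained networks look in the newest picture that a camera, given by its name, has taken for a name from the list of things; names that differ only in an ending like _2 or _b are one class to them, and where a whole thing is asked for, a point or a joint stands for the part that bears it (a point fixed in the world has none). Each returns a list of dicts, best first, with "confidence" (0 to 1); they miss things now and then, are a little off and sometimes report something else, mostly with a low value. They report only what shows in the picture. A call takes as long as a camera call.
- nets.outline_of(camera, thing): "mask" (400x640 bool, what is visible of it).
- nets.mark_of(camera, thing): "at" ([x, y, z] in m, in the coordinates of the camera as it stood for that picture, good to about 4 mm: a listed point, or the origin of a listed thing).
The state is a dict: "t": time; "joint_positions": joint angles; "qd": joint speeds; "joint_torque": joint torques, N m; "ee_pos": TCP position; "orientation": TCP orientation; "contact_force": force on the tool from outside, world axes, zero at the start; "ft_torque": the same for the moment, N m; "finger_gap": finger opening in m.
Only numpy, scipy, OpenCV 4.12 (cv2) and the standard library are available. Lean on these libraries where they do the work, as an engineer would, in place of code of your own. Each camera call takes 0.05 s, during which the arm holds its last target.

## Working session

There is one attempt and no reset: what is moved stays moved. The work goes in short steps, Python scripts to look and compute and a tool call to move; the robot and the scene stay as the last step left them, time stands still between calls to the robot, and variables do not carry over. Pictures are saved under pics/ and viewed, and the job is handed in when it is done.

Besides the shell and the picture viewer there is one more tool, called after "Request:" as name(argument=value, ...), one argument or row to a line, values as JSON. move_arm: Moves the arm, as the interface text tells. Its arguments: {"type":"object","properties":{"deltas":{"type":"array","items":{"type":"object","properties":{"rotation":{"type":"array","items":{"type":"number"}},"offset":{"type":"array","items":{"type":"number"}},"jaw":{"type":"number"}}}}},"required":["deltas"]}

```bash
mkdir -p pics; ls; python3 - <<'E'
from workcell import manip, optics, job, nets
import cv2
print(manip.sense())
for c in ["scene","top","wrist"]:
    im=optics.read_camera(c); cv2.imwrite(f"pics/{c}0.png",im[:,:,::-1])
    k=optics.get_calibration(c); 
    R=k["R"];t=k["t"]
    import numpy as np
    print(c,np.round(-np.array(R).T@np.array(t),3))
    if c=="wrist": continue
    for n in ["press","recess_mouth","grip_centre","knob_top","candle_jar_mid","soap_mid","stamp_mid","ribbon_spool_mid"]:
        r=nets.mark_of(c,n)
        print(n,[(np.round(np.array(R).T@(np.array(q["at"])-np.array(t)),4),round(q["confidence"],2)) for q in r[:2]])
print(manip.sense()["t"])
E
```

```text
pics
{'t': 0.0, 'joint_positions': array([ 1.18198235e+00,  3.20298785e-01,  1.56568925e+00, -8.68587026e-06,
        1.25741136e+00, -1.99915820e-02]), 'qd': array([ 0.001334  ,  0.00015454,  0.00058614,  0.00017265, -0.00095391,
       -0.00101112]), 'joint_torque': array([-2.32078113e-03, -4.15513337e+01, -2.34163034e+01, -3.51396693e-04,
        8.35217535e-03,  1.33777073e-05]), 'ee_pos': array([0.20711024, 0.53588364, 0.23047435]), 'orientation': array([-1.58621729,  1.56898957, -1.955037  ]), 'contact_force': array([-0.66853703,  0.39396277, -0.0470027 ]), 'ft_torque': array([ 0.04156632,  0.0444133 , -0.03258255]), 'finger_gap': 0.08545889590461515}
scene [ 0.226 -0.649  0.879]
press [(array([0.5598, 0.0664, 0.0046]), 0.71)]
recess_mouth [(array([ 0.5018, -0.0112,  0.046 ]), 0.64), (array([0.5562, 0.0629, 0.0014]), 0.29)]
grip_centre [(array([0.4741, 0.0854, 0.2287]), 0.91)]
knob_top [(array([ 0.4993, -0.0175,  0.0502]), 0.53)]
candle_jar_mid [(array([0.5829, 0.2996, 0.0429]), 0.73)]
soap_mid [(array([ 0.4715, -0.3563,  0.0135]), 0.84)]
stamp_mid [(array([ 0.6128, -0.302 ,  0.0294]), 0.6)]
ribbon_spool_mid [(array([0.4416, 0.2956, 0.0146]), 0.89)]
top [ 0.421 -0.031  1.448]
press [(array([0.5595, 0.0655, 0.009 ]), 0.73)]
recess_mouth [(array([ 0.5026, -0.0074,  0.0505]), 0.73)]
grip_centre [(array([0.4757, 0.0879, 0.2264]), 0.73)]
knob_top [(array([ 0.5029, -0.0203,  0.0477]), 0.38)]
candle_jar_mid [(array([0.5807, 0.2909, 0.0478]), 0.65), (array([ 0.47  , -0.3483,  0.0146]), 0.64)]
soap_mid [(array([ 0.467 , -0.35  ,  0.0156]), 0.81)]
stamp_mid [(array([ 0.6145, -0.3042,  0.0288]), 0.61)]
ribbon_spool_mid [(array([0.4425, 0.2966, 0.0161]), 0.88)]
wrist [0.143 0.561 0.374]
0.95
```

View pics/scene0.png

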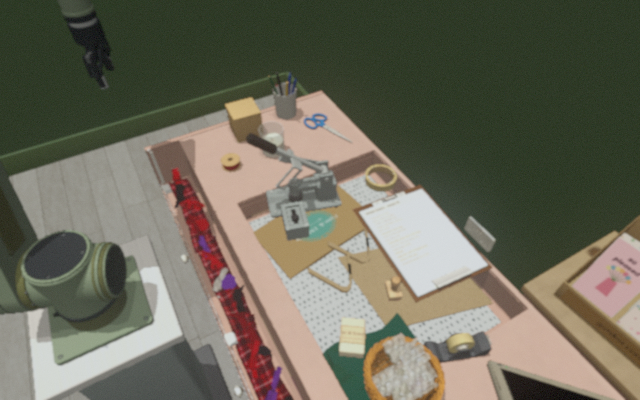

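View pics/top0.png

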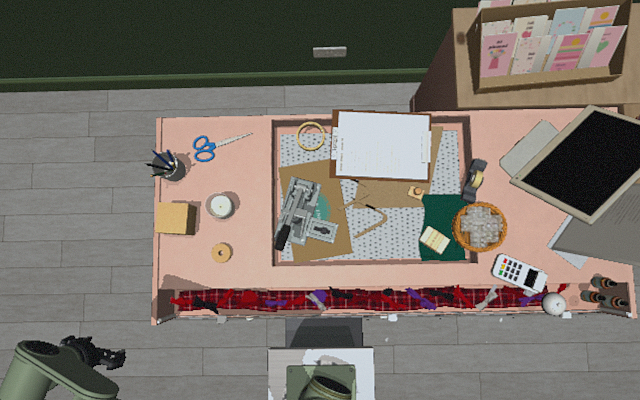

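```bash
cat > h.py <<'E'
import numpy as np, cv2
from scipy.spatial.transform import Rotation as Ro
from workcell import manip, optics, job, nets
def pose():
    s=manip.sense(); return Ro.from_euler('xyz',s["orientation"]).as_matrix(), np.array(s["ee_pos"]), s
def goalR(x,y):
    x=np.array(x,float);x/=np.linalg.norm(x);y=np.array(y,float);y-=x*(x@y);y/=np.linalg.norm(y)
    return np.column_stack([x,y,np.cross(x,y)])
def delta(Rg,pg):
    R,p,s=pose()
    rv=Ro.from_matrix(R.T@Rg).as_rotvec(); off=R.T@(np.array(pg)-p)*1000
    return np.round(rv,3), np.round(off,1)
def marks(c,names):
    k=optics.get_calibration(c);R=np.array(k["R"]);t=np.array(k["t"])
    im=optics.read_camera(c)
    for n in names:
        for q in nets.mark_of(c,n)[:2]:
            print(n,np.round(R.T@(np.array(q["at"])-t),4),round(q["confidence"],2))
    return im,k
def proj(k,X):
    K=np.array(k["intrinsics"]);c=np.array(k["R"])@np.array(X)+np.array(k["t"]);u=K@c;return u[:2]/u[2]
def P(pt,org,yaw):
    c,s=np.cos(yaw),np.sin(yaw);x,y,z=np.array(pt)/1000
    return np.array([org[0]+c*x-s*y,org[1]+s*x+c*y,z])
E
python3 - <<'E'
from h import *
R,p,s=pose();print(np.round(R,3))
k=optics.get_calibration("wrist");Rc=np.array(k["R"]);t=np.array(k["t"])
print(np.round(R.T@(-Rc.T@t-p),4)); print(np.round(R.T@Rc.T,3)); print(k["intrinsics"])
org=np.array([.5597,.066]);yaw=-.28
y=np.array([-np.sin(yaw),np.cos(yaw),0])
for sg in (1,-1):
  Rg=goalR([0,0,-1],sg*y); print(delta(Rg,[.45,.04,.40]))
E
```

```text
[[ 0.     0.361  0.933]
 [ 0.     0.933 -0.361]
 [-1.     0.     0.   ]]
[-0.1429 -0.0004 -0.0689]
[[-0.    -0.27   0.963]
 [ 1.     0.001  0.001]
 [-0.001  0.963  0.27 ]]
[[341.10048603   0.         324.66994044]
 [  0.         341.10048603 202.51770447]
 [  0.           0.           1.        ]]
(array([-0.089,  0.   , -0.   ]), array([-168.7, -375.5,  405.3]))
(array([ 3.053, -0.   , -0.   ]), array([-168.7, -375.5,  405.3]))
```

Request:
move_arm(
  deltas=[
    {"rotation": [0,0,0],"offset": [-40,-10,20],"jaw": 0},
    {"rotation": [0,0,0],"offset": [-30,-35,35],"jaw": 0},
    {"rotation": [0,0,0],"offset": [-10,-40,40],"jaw": 0},
    {"rotation": [0,0,0],"offset": [-10,-40,40],"jaw": 0},
    {"rotation": [0,0,0],"offset": [-10,-40,40],"jaw": 0},
    {"rotation": [0,0,0],"offset": [-10,-40,40],"jaw": 0},
    {"rotation": [0,0,0],"offset": [-10,-40,40],"jaw": 0},
    {"rotation": [0,0,0],"offset": [0,-40,40],"jaw": 0},
    {"rotation": [0,0,0],"offset": [0,-40,40],"jaw": 0},
    {"rotation": [-0.09,0,0],"offset": [0,-30,30],"jaw": 0},
  ],
)

```text
t: 2.2
ee_pos: [0.4264, 0.0629, 0.3568]
orientation: [0.33, 1.562, 0.061]
contact_force: [0.4, 0.8, 0.2]
finger_gap: 0.0854
```

```bash
python3 - <<'E'
from h import *
R,p,s=pose();print(s["t"],p,np.round(R,2).tolist(),s["joint_positions"].round(2))
im,k=marks("wrist",["press","recess_mouth","grip_centre","knob_top","grip_button"])
cv2.imwrite("pics/w1.png",im[:,:,::-1])
im,k=marks("wrist",["press","recess_mouth","grip_centre","knob_top","grip_button"])
E
```

```text
2.2 [0.42641278 0.06285689 0.35682147] [[0.01, 0.27, 0.96], [0.0, 0.96, -0.27], [-1.0, 0.0, 0.01]] [ 0.12  0.02  1.62 -0.    1.49 -1.18]
press [0.5556 0.0627 0.0011] 0.6
recess_mouth [ 0.5024 -0.0068  0.0557] 0.97
grip_centre [0.4788 0.0917 0.228 ] 0.64Traceback (most recent call last):
  File "<stdin>", line 3, in <module>
  File "h.py", line 17, in marks
    for q in nets.mark_of(c,n)[:2]:
             ~~~~~~~~~~~~^^^^^
ValueError: it knows: candle_jar_mid, grip_centre, knob_top, press, recess_mouth, ribbon_spool_mid, soap_mid, stamp_mid
```

```bash
python3 - <<'E'
from h import *
im,k=marks("wrist",["press","recess_mouth","grip_centre","knob_top"])
np.save("w1.npy",im); cv2.imwrite("pics/w1.png",im[:,:,::-1])
import json; json.dump({a:np.array(b).tolist() for a,b in k.items()},open("w1.json","w"))
org=[.5595,.066];yaw=-.29
v=im[:,:,::-1].copy()
th=.69
for pt in [(-30,-88,50),(-48,-121,50),(-12,-121,50),(-12,-55,50),(-48,-55,50),(-30,-95,49),(70,0,100),(70-200*np.cos(th),0,100+200*np.sin(th)),(-110,50,0),(-110,-50,0),(90,50,0),(90,-50,0)]:
    u=proj(k,P(pt,org,yaw)); print(pt,u.round()); cv2.circle(v,tuple(int(a) for a in u),2,(0,0,255),-1)
cv2.imwrite("pics/w1o.png",v)
E
```

```text
press [5.555e-01 6.440e-02 1.000e-04] 0.6
recess_mouth [ 0.4993 -0.0085  0.0554] 0.94
grip_centre [0.4761 0.0956 0.2293] 0.93
grip_centre [ 0.4972 -0.0194  0.048 ] 0.38
knob_top [ 0.5008 -0.0165  0.0494] 0.65
(-30, -88, 50) [288. 229.]
(-48, -121, 50) [264. 216.]
(-12, -121, 50) [264. 240.]
(-12, -55, 50) [311. 241.]
(-48, -55, 50) [311. 217.]
(-30, -95, 49) [283. 228.]
(70, 0, 100) [350. 313.]
(np.float64(-84.24920299942133), 0, np.float64(227.30743644439357)) [369. 243.]
(-110, 50, 0) [384. 168.]
(-110, -50, 0) [316. 166.]
(90, 50, 0) [376. 288.]
(90, -50, 0) [315. 287.]
```

View pics/w1o.png

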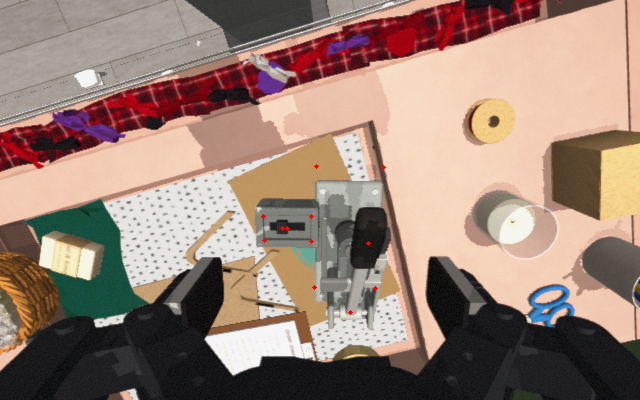

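```bash
python3 - <<'E'
import numpy as np,cv2,json
im=np.load("w1.npy")[:,:,::-1]
k=json.load(open("w1.json"))
from h import P,proj
v=cv2.resize(im[160:340,240:410],None,fx=4,fy=4,interpolation=cv2.INTER_CUBIC)[:600]
v=v.copy()
org=[.5595,.066];yaw=-.29
for pts in [[(-48,-121,50),(-12,-121,50),(-12,-55,50),(-48,-55,50)],[(-60,-138,50),(0,-138,50),(0,-50,50),(-60,-50,50)],[(-40,-103,49),(-20,-103,49),(-20,-87,49),(-40,-87,49)]]:
    q=np.array([(proj(k,P(p,org,yaw))-[240,160])*4+1.5 for p in pts])
    cv2.polylines(v,[q.round().astype(int)],True,(0,0,255),1)
cv2.imwrite("pics/w1z.png",v)
E
```

```text
(no output)
```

View pics/w1z.png

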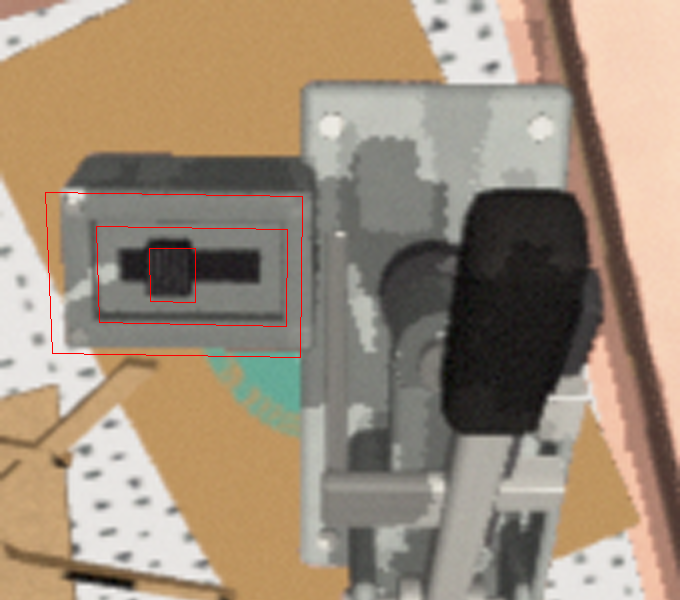

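```bash
python3 - <<'E'
import numpy as np,cv2,json
im=np.load("w1.npy")[:,:,::-1]
k=json.load(open("w1.json"))
from h import P,proj
v=cv2.resize(im[160:340,240:410],None,fx=4.4,fy=4.4,interpolation=cv2.INTER_CUBIC)[:600]
v=v.copy()
yaw=-.275
c=P((-30,-88,50),[.5595,.066],-.29)[:2]+np.array([-.0025*np.cos(.28),.0025*np.sin(.28)])+np.array([-.0006*np.sin(.28),-.0006*np.cos(.28)])
org=c-P((-30,-88,50),[0,0],yaw)[:2];print(org)
th=.69
L=lambda r,y,h:(70-r*np.cos(th)+h*np.sin(th),y,100+r*np.sin(th)+h*np.cos(th))
for pts in [[(-48,-121,50),(-12,-121,50),(-12,-55,50),(-48,-55,50)],[(-60,-138,50),(0,-138,50),(0,-50,50),(-60,-50,50)],[(-40,-103,49),(-20,-103,49),(-20,-87,49),(-40,-87,49)],
  [(-90,-50,10),(-90,50,10),(110,50,10),(110,-50,10)],[L(160,-12,11),L(160,12,11),L(240,12,11),L(240,-12,11)],[L(184,12,0),L(184,18,0),L(216,18,0),L(216,12,0)]]:
    q=np.array([(proj(k,P(p,org,yaw))-[240,160])*4.4+1.5 for p in pts])
    cv2.polylines(v,[q.round().astype(int)],True,(0,0,255),1)
cv2.imwrite("pics/w1y.png",v)
E
```

```text
[0.55578932 0.06691437]
```

View pics/w1y.png

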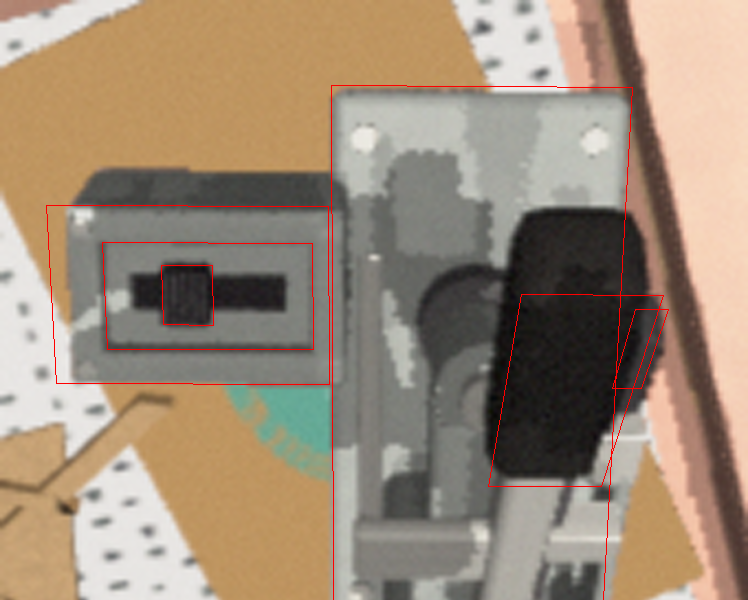

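```bash
python3 - <<'E'
import numpy as np,cv2,json
im=np.load("w1.npy")[:,:,::-1]
k=json.load(open("w1.json"))
from h import P,proj
out=[]
yaw=-.275;org=[.5558,.0669]
for th in (.65,.69,.73):
  v=cv2.resize(im[195:285,335:400],None,fx=4,fy=6*.67,interpolation=cv2.INTER_CUBIC);v=v.copy()
  L=lambda r,y,h:(70-r*np.cos(th)+h*np.sin(th),y,100+r*np.sin(th)+h*np.cos(th))
  for pts in [[L(160,-12,11),L(160,12,11),L(240,12,11),L(240,-12,11)],[L(160,-12,-11),L(160,12,-11),L(240,12,-11),L(240,-12,-11)],[L(184,12,0),L(184,18,0),L(216,18,0),L(216,12,0)]]:
    q=np.array([(proj(k,P(p,org,yaw))-[335,195])*4+1.5 for p in pts])
    cv2.polylines(v,[q.round().astype(int)],True,(0,0,255),1)
  out.append(v)
cv2.imwrite("pics/w1g.png",np.hstack(out))
E
```

```text
(no output)
```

View pics/w1g.png

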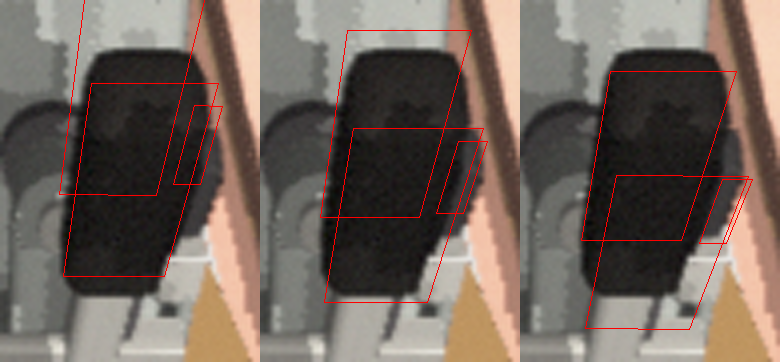

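```bash
cat >> h.py <<'E'
yaw=-.275;org=[.5558,.0669]
def lev(th,back=0,r=200,dy=-1):
    """tool goal with grasp point at radius r on lever at angle th, TCP pulled back by 'back' mm"""
    tx=np.array([-np.sin(th),0,-np.cos(th)])
    G=np.array([70-r*np.cos(th),dy,100+r*np.sin(th)])+(19-back)*tx
    c,s=np.cos(yaw),np.sin(yaw);Z=np.array([[c,-s,0],[s,c,0],[0,0,1]])
    return goalR(Z@tx,Z@np.array([0,1,0])),P(G,org,yaw)
E
python3 - <<'E'
from h import *
for b in (80,0): print(delta(*lev(.695,b)),lev(.695,b)[1])
E
```

```text
(array([ 0.007,  0.702, -0.   ]), array([82.3, 34.5, 80.2])) [0.51265508 0.07803424 0.27492836]
(array([ 0.007,  0.702, -0.   ]), array([143.4,  34.7,  28.5])) [0.46334923 0.09194581 0.21348407]
```

Request:
move_arm(
  deltas=[
    {"rotation": [0,0.175,0],"offset": [0,8,20],"jaw": 0},
    {"rotation": [0,0.175,0],"offset": [0,8,20],"jaw": 0},
    {"rotation": [0,0.175,0],"offset": [0,8,20],"jaw": 0},
    {"rotation": [0,0.175,0],"offset": [0,8,20],"jaw": 0},
    {"rotation": [0,0,0],"offset": [0,0,0],"jaw": 0},
  ],
)

```text
t: 3.32
ee_pos: [0.5081, 0.0817, 0.3349]
orientation: [3.135, 0.856, 2.877]
contact_force: [-0.3, 0.8, -0.4]
finger_gap: 0.0854
```

```bash
python3 - <<'E'
from h import *
s=manip.sense();print(s["t"],s["joint_positions"].round(2))
for b in (80,0): print(delta(*lev(.695,b)))
im,k=marks("wrist",["grip_centre"])
th=.695
L=lambda r,y,h:(70-r*np.cos(th)+h*np.sin(th),y,100+r*np.sin(th)+h*np.cos(th))
print(P(L(200,-1,0),org,yaw))
v=im[:,:,::-1].copy()
for pts in [[L(160,-12,11),L(160,12,11),L(240,12,11),L(240,-12,11)]]:
    q=np.array([(proj(k,P(p,org,yaw))) for p in pts])
    cv2.polylines(v,[q.round().astype(int)],True,(0,0,255),1)
cv2.imwrite("pics/w2.png",v)
E
```

```text
3.325 [ 0.02  0.53  1.16  0.22  2.13 -1.24]
(array([ 0.014, -0.019,  0.007]), array([41.8, -2.6, 43.3]))
(array([ 0.014, -0.019,  0.007]), array([121.8,  -2.1,  44.8]))
grip_centre [0.479  0.0922 0.2309] 0.58
[0.47505937 0.08864182 0.22807709]
```

View pics/w2.png

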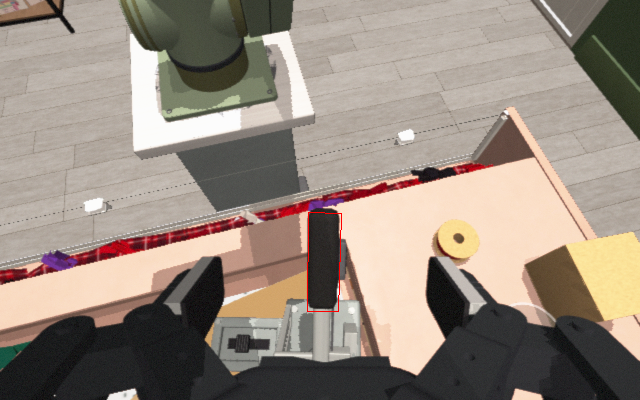

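Request:
move_arm(
  deltas=[
    {"rotation": [0.014,-0.019,0.007],"offset": [20,-1,44],"jaw": 0},
    {"rotation": [0,0,0],"offset": [20,-1,0],"jaw": 0},
    {"rotation": [0,0,0],"offset": [0,0,0],"jaw": 0},
  ],
)

```text
t: 3.8
ee_pos: [0.5107, 0.0801, 0.2898]
orientation: [3.128, 0.905, 2.86]
contact_force: [-0.3, -0.6, 0.5]
finger_gap: 0.0853
```

```bash
python3 - <<'E'
from h import *
for b in (80,0): print(delta(*lev(.695,b)))
E
```

```text
(array([ 0.009,  0.029, -0.004]), array([10.2, -1.6, 11.1]))
(array([ 0.009,  0.029, -0.004]), array([90.2, -1.9,  8.8]))
```

Request:
move_arm(
  deltas=[
    {"rotation": [0.009,0.029,-0.004],"offset": [20,-2,10],"jaw": 0},
    {"rotation": [0,0,0],"offset": [25,0,0],"jaw": 0},
    {"rotation": [0,0,0],"offset": [25,0,0],"jaw": 0},
    {"rotation": [0,0,0],"offset": [15,0,0],"jaw": 0},
    {"rotation": [0,0,0],"offset": [0,0,0],"jaw": 0},
  ],
)

```text
t: 4.42
ee_pos: [0.4656, 0.0926, 0.2303]
orientation: [3.128, 0.906, 2.859]
contact_force: [0.2, -0.8, 0.8]
finger_gap: 0.0853
```

```bash
python3 - <<'E'
from h import *
print(delta(*lev(.695,0)))
im=optics.read_camera("wrist");cv2.imwrite("pics/w3.png",im[:,:,::-1])
E
```

```text
(array([ 0.008,  0.03 , -0.005]), array([14.4, -1.4,  8.8]))
```

View pics/w3.png

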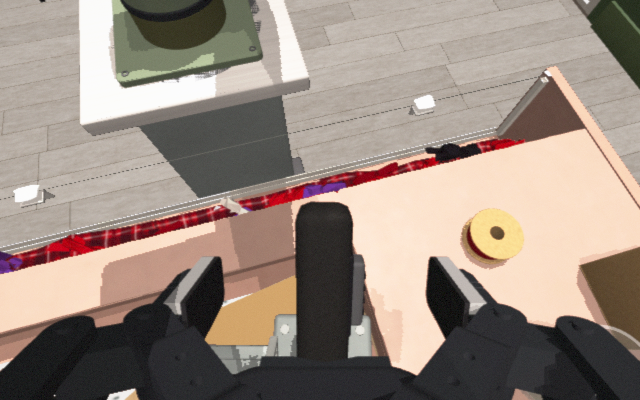

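Request:
move_arm(
  deltas=[
    {"rotation": [0.008,0.03,-0.005],"offset": [14,-1,9],"jaw": 0},
    {"rotation": [0.004,0.015,0],"offset": [7,0,4],"jaw": 0},
    {"rotation": [0,0,0],"offset": [0,0,0],"jaw": 0},
  ],
)

```text
t: 4.85
ee_pos: [0.4645, 0.0925, 0.2063]
orientation: [-3.139, 0.864, 2.865]
contact_force: [-0.2, 0.9, 0.3]
finger_gap: 0.0854
```

```bash
python3 - <<'E'
from h import *
print(manip.sense()["joint_positions"])
print(delta(*lev(.695,0)))
E
```

```text
[ 0.03703676  0.52948938  1.48751078  0.20709223  1.80179057 -1.27848445]
(array([-0.004, -0.012, -0.001]), array([-4.8, -0.8, -5.4]))
```

Request:
move_arm(
  deltas=[
    {"rotation": [0,-0.01,0],"offset": [-4,0,-5],"jaw": 0.3},
    {"rotation": [0,0,0],"offset": [0,0,0],"jaw": 1},
    {"rotation": [0,0,0],"offset": [0,0,0],"jaw": 1},
    {"rotation": [0,0,0],"offset": [0,0,0],"jaw": 1},
    {"rotation": [0,0,0],"offset": [0,0,0],"jaw": 1},
  ],
)

```text
t: 5.48
ee_pos: [0.4638, 0.0924, 0.2133]
orientation: [-3.139, 0.876, 2.865]
contact_force: [-1.3, -0.8, -1.4]
finger_gap: 0.0234
```

```bash
python3 - <<'E'
from h import *
R,p,s=pose();print(s["finger_gap"],s["contact_force"])
print(delta(*lev(.695,0)))
im=optics.read_camera("wrist");cv2.imwrite("pics/w4.png",im[:,:,::-1])
E
```

```text
0.023355265200157613 [-1.30297879 -0.75503356 -1.44193545]
(array([-0.004,  0.   , -0.001]), array([ 0.1, -0.5, -0.4]))
```

View pics/w4.png

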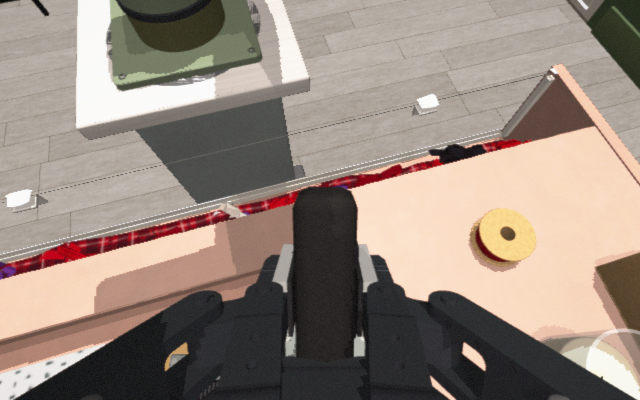

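Request:
move_arm(
  deltas=[
    {"rotation": [0,-0.05,0],"offset": [10,0,1],"jaw": 1},
    {"rotation": [0,-0.07,0],"offset": [14,0,1.8],"jaw": 1},
    {"rotation": [0,-0.07,0],"offset": [14,0,1.8],"jaw": 1},
    {"rotation": [0,-0.07,0],"offset": [14,0,1.8],"jaw": 1},
    {"rotation": [0,0,0],"offset": [0,0,0],"jaw": 1},
  ],
)

```text
t: 6.15
ee_pos: [0.441, 0.099, 0.1656]
orientation: [-3.14, 1.144, 2.864]
contact_force: [1.5, -0.5, -5.9]
finger_gap: 0.0232
```

```bash
cat >>h.py <<'E'
def chk():
    R,p,s=pose()
    q=R@np.array([-.019,0,0])+p; d=q[:2]-np.array(org);c,sn=np.cos(yaw),np.sin(yaw)
    g=np.array([c*d[0]+sn*d[1],-sn*d[0]+c*d[1],q[2]])*1000
    th=np.arctan2(g[2]-100,70-g[0]); tilt=np.arctan2(-(c*R[0,0]+sn*R[1,0]),-R[2,0])
    print("t",s["t"],"grasp pt press",g.round(1),"r",np.hypot(g[2]-100,70-g[0]).round(1),"th",th.round(3),"tilt",tilt.round(3),"gap",s["finger_gap"],"F",s["contact_force"].round(1))
E
python3 - <<'E'
from h import *
chk()
E
```

```text
t 6.15 grasp pt press [-111.3   -0.3  182.9] r 199.4 th 0.429 tilt 0.426 gap 0.02319366227620081 F [ 1.5 -0.5 -5.9]
```

Request:
move_arm(
  deltas=[
    {"rotation": [0,-0.06,0],"offset": [12,0,1.5],"jaw": 1},
    {"rotation": [0,-0.07,0],"offset": [14,0,1.8],"jaw": 1},
    {"rotation": [0,-0.07,0],"offset": [14,0,1.8],"jaw": 1},
    {"rotation": [0,-0.07,0],"offset": [14,0,1.8],"jaw": 1},
    {"rotation": [0,-0.07,0],"offset": [14,0,1.8],"jaw": 1},
    {"rotation": [0,-0.03,0],"offset": [6,0,0.8],"jaw": 1},
    {"rotation": [0,0,0],"offset": [0,0,0],"jaw": 1},
  ],
)

```text
t: 7.02
ee_pos: [0.4307, 0.102, 0.0924]
orientation: [-3.091, 1.509, 2.911]
contact_force: [0.8, -2.3, -3.5]
finger_gap: 0.0231
```

```bash
python3 - <<'E'
from h import *
chk()
E
```

```text
t 7.025 grasp pt press [-128.8   -0.2  111.3] r 199.1 th 0.057 tilt 0.062 gap 0.02307474173400976 F [ 0.8 -2.3 -3.5]
```

Request:
move_arm(
  deltas=[
    {"rotation": [0,-0.03,0],"offset": [6,0,0.6],"jaw": 1},
    {"rotation": [0,-0.03,0],"offset": [6,0,0.6],"jaw": 1},
    {"rotation": [0,-0.01,0],"offset": [4,0,0],"jaw": 1},
    {"rotation": [0,0,0],"offset": [2,0,0],"jaw": 1},
  ],
)

```text
t: 7.52
ee_pos: [0.4316, 0.1017, 0.0817]
orientation: [-1.308, 1.566, -1.59]
contact_force: [-4.2, -1.4, 12.5]
finger_gap: 0.023
```

```bash
python3 - <<'E'
from h import *
chk()
E
```

```text
t 7.525 grasp pt press [-129.    -0.2  100.7] r 199.0 th 0.004 tilt -0.001 gap 0.02297857652729366 F [-4.2 -1.4 12.5]
```

Request:
move_arm(
  deltas=[
    {"rotation": [0,0,0],"offset": [1,0,0],"jaw": 0},
    {"rotation": [0,0,0],"offset": [0,0,0],"jaw": 0},
    {"rotation": [0,0,0],"offset": [0,0,0],"jaw": 0},
    {"rotation": [0,0,0],"offset": [0,0,0],"jaw": 0},
    {"rotation": [0,0,0],"offset": [-25,0,0],"jaw": 0},
    {"rotation": [0,0,0],"offset": [-50,0,0],"jaw": 0},
    {"rotation": [0,0,0],"offset": [-50,0,0],"jaw": 0},
    {"rotation": [0,0,0],"offset": [-50,0,0],"jaw": 0.3},
    {"rotation": [0,0,0],"offset": [-40,-20,0],"jaw": 1},
    {"rotation": [0,0,0],"offset": [-40,-40,0],"jaw": 1},
    {"rotation": [0,0,0],"offset": [0,-30,0],"jaw": 1},
    {"rotation": [0,0,0],"offset": [0,0,0],"jaw": 1},
  ],
)

```text
t: 9.02
ee_pos: [0.407, 0.0141, 0.3438]
orientation: [-2.297, 1.558, -2.581]
contact_force: [-0.3, 0.5, 0.2]
finger_gap: 0.0002
```

```bash
python3 - <<'E'
from h import *
chk()
im,k=marks("wrist",["recess_mouth","grip_centre","knob_top","press"])
v=im[:,:,::-1].copy()
np.save("w5.npy",im)
import json; json.dump({a:np.array(b).tolist() for a,b in k.items()},open("w5.json","w"))
for pts in [[(-48,-121,50),(-12,-121,50),(-12,-55,50),(-48,-55,50)],[(-60,-138,50),(0,-138,50),(0,-50,50),(-60,-50,50)],[(-40,-103,49),(-20,-103,49),(-20,-87,49),(-40,-87,49)],[(-90,-12,111),(-90,12,111),(-170,12,111),(-170,-12,111)]]:
    q=np.array([proj(k,P(p,org,yaw)) for p in pts]);print(q.round(1).tolist())
    cv2.polylines(v,[q.round().astype(int)],True,(0,0,255),1)
cv2.imwrite("pics/w5.png",v)
cv2.imwrite("pics/s5.png",cv2.resize(optics.read_camera("scene")[120:260,200:400,::-1],None,fx=4,fy=4))
E
```

```text
t 9.025 grasp pt press [-128.7  -91.   362.8] r 329.5 th 0.923 tilt 0.009 gap 0.0002158182844317236 F [-0.3  0.5  0.2]
recess_mouth [ 0.4995 -0.0083  0.053 ] 0.74
grip_centre [0.4342 0.1034 0.0983] 0.63
knob_top [ 0.5034 -0.0193  0.0506] 0.66
press [ 0.5548  0.0633 -0.    ] 0.78
[[305.3, 224.2], [305.9, 248.9], [353.8, 248.8], [354.2, 224.0]]
[[292.5, 215.7], [293.9, 257.0], [357.2, 256.8], [358.0, 215.5]]
[[318.7, 229.5], [318.9, 243.2], [330.5, 243.1], [330.5, 229.4]]
[[396.3, 206.2], [417.3, 206.1], [422.0, 134.9], [399.8, 135.1]]
```

View pics/w5.png

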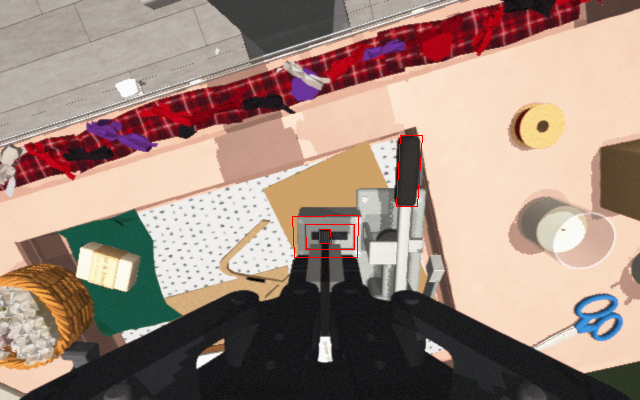

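View pics/s5.png

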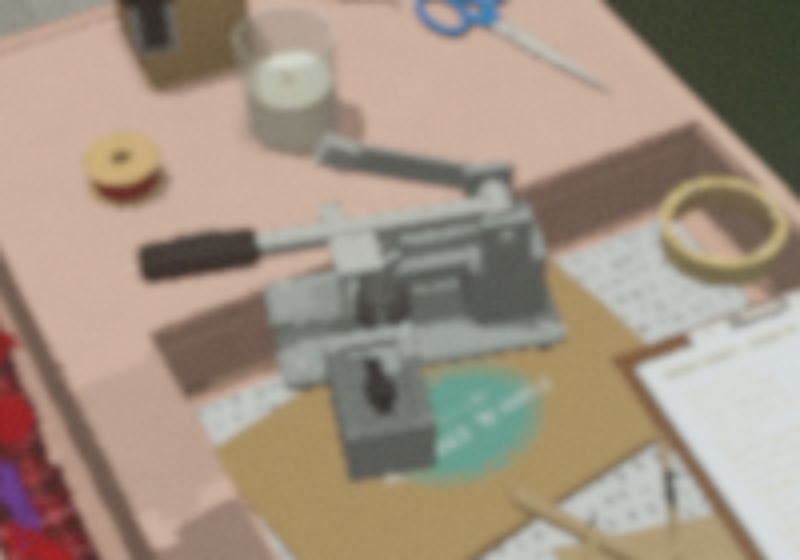

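```bash
cat >>h.py <<'E'
def kn(x=-30,y=-95,z=100):
    R,p=lev(0); return delta(R,P((x,y,z),org,yaw))
def st():
    R,p,s=pose();d=p[:2]-np.array(org);c,sn=np.cos(yaw),np.sin(yaw)
    print("t",s["t"],"tcp press",(np.array([c*d[0]+sn*d[1],-sn*d[0]+c*d[1],p[2]])*1000).round(1),"F",s["contact_force"].round(1))
E
python3 - <<'E'
from h import *
print(kn())
E
```

```text
(array([-0.004, -0.011,  0.01 ]), array([241.9,  -2.8, 101.4]))
```

Request:
move_arm(
  deltas=[
    {"rotation": [-0.004,-0.011,0.01],"offset": [25,-1,50],"jaw": 1},
    {"rotation": [0,0,0],"offset": [45,-1,40],"jaw": 1},
    {"rotation": [0,0,0],"offset": [50,0,15],"jaw": 1},
    {"rotation": [0,0,0],"offset": [50,0,0],"jaw": 1},
    {"rotation": [0,0,0],"offset": [40,0,0],"jaw": 1},
    {"rotation": [0,0,0],"offset": [0,0,0],"jaw": 1},
  ],
)

```text
t: 10.07
ee_pos: [0.5136, -0.0112, 0.1254]
orientation: [0.991, 1.569, 0.723]
contact_force: [0.2, -0.1, 0.5]
finger_gap: -0.0001
```

```bash
python3 - <<'E'
from h import *
st();print(kn(z=70))
E
```

```text
t 10.075 tcp press [-19.4 -86.6 125.4] F [ 0.2 -0.1  0.5]
(array([ 0.007,  0.001, -0.002]), array([ 55.4,  -8.4, -10.7]))
```

Request:
move_arm(
  deltas=[
    {"rotation": [0.007,0,0],"offset": [15,-9,-11],"jaw": 1},
    {"rotation": [0,0,0],"offset": [25,-1,-1],"jaw": 1},
    {"rotation": [0,0,0],"offset": [8,0,0],"jaw": 1},
    {"rotation": [0,0,0],"offset": [0,0,0],"jaw": 1},
  ],
)

```text
t: 10.58
ee_pos: [0.5048, -0.0164, 0.0823]
orientation: [0.351, 1.558, 0.078]
contact_force: [0.9, 0.3, 0.4]
finger_gap: 0.0
```

```bash
python3 - <<'E'
from h import *
st();print(kn(z=56))
im=optics.read_camera("wrist");k=optics.get_calibration("wrist")
v=im[:,:,::-1].copy()
for pts in [[(-48,-121,50),(-12,-121,50),(-12,-55,50),(-48,-55,50)],[(-40,-103,49),(-20,-103,49),(-20,-87,49),(-40,-87,49)]]:
    q=np.array([proj(k,P(p,org,yaw)) for p in pts])
    cv2.polylines(v,[q.round().astype(int)],True,(0,0,255),1)
cv2.imwrite("pics/w6.png",v)
E
```

```text
t 10.575 tcp press [-26.5 -94.   82.3] F [0.9 0.3 0.4]
(array([ 0.002,  0.012, -0.004]), array([26.2, -1.1, -3.8]))
```

View pics/w6.png

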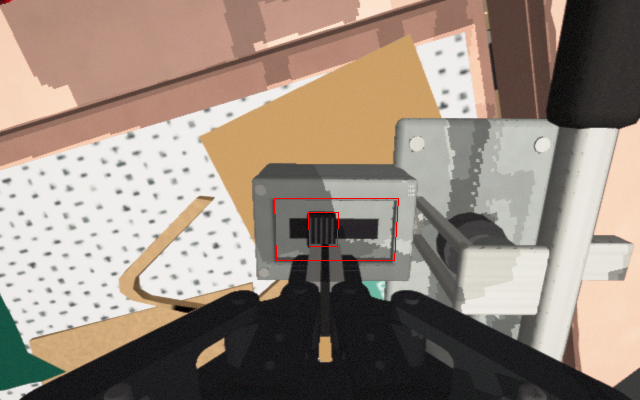

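Request:
move_arm(
  deltas=[
    {"rotation": [0.002,0.012,-0.004],"offset": [10,-1,-5],"jaw": 1},
    {"rotation": [0,0,0],"offset": [12,-0.5,-1],"jaw": 1},
    {"rotation": [0,0,0],"offset": [6,0,0],"jaw": 1},
    {"rotation": [0,0,0],"offset": [0,0,0],"jaw": 1},
  ],
)

```text
t: 11.12
ee_pos: [0.4999, -0.0161, 0.0543]
orientation: [0.331, 1.568, 0.056]
contact_force: [0.3, 0.1, -0.5]
finger_gap: 0.0
```

```bash
python3 - <<'E'
from h import *
st();print(kn(z=52))
E
```

```text
t 11.125 tcp press [-31.3 -95.1  54.3] F [ 0.3  0.1 -0.5]
(array([ 0.   ,  0.003, -0.001]), array([2.3, 0.1, 1.3]))
```

Request:
move_arm(
  deltas=[
    {"rotation": [0,0,0],"offset": [1.5,0,1],"jaw": 1},
    {"rotation": [0,0,0],"offset": [1.5,0,0.5],"jaw": 1},
    {"rotation": [0,0,0],"offset": [1.5,0,0],"jaw": 1},
    {"rotation": [0,0,0],"offset": [1.5,0,0],"jaw": 1},
  ],
)

```text
t: 11.62
ee_pos: [0.502, -0.0166, 0.0484]
orientation: [0.3, 1.567, 0.025]
contact_force: [-0.9, -0.4, 3.0]
finger_gap: 0.0002
```

```bash
python3 - <<'E'
from h import *
st();print(kn(z=49))
E
```

```text
t 11.625 tcp press [-29.1 -95.   48.4] F [-0.9 -0.4  3. ]
(array([ 0.   ,  0.004, -0.001]), array([-0.6,  0. , -0.9]))
```

Contact at about z = 48.4 mm with 3 N, as expected. Press further.

Request:
move_arm(
  deltas=[
    {"rotation": [0,0,0],"offset": [2,0,0],"jaw": 1},
    {"rotation": [0,0,0],"offset": [2,0,0],"jaw": 1},
  ],
)

```text
t: 11.88
ee_pos: [0.5021, -0.0166, 0.0454]
orientation: [0.293, 1.566, 0.019]
contact_force: [-2.2, 0.3, 9.0]
finger_gap: 0.0001
```

```bash
python3 - <<'E'
from h import *
st()
E
```

```text
t 11.875 tcp press [-29.  -95.   45.4] F [-2.2  0.3  9. ]
```

Request:
move_arm(
  deltas=[
    {"rotation": [0,0,0],"offset": [1.2,1,0],"jaw": 1},
    {"rotation": [0,0,0],"offset": [1,2,0],"jaw": 1},
    {"rotation": [0,0,0],"offset": [1,2,0],"jaw": 1},
  ],
)

```text
t: 12.25
ee_pos: [0.5034, -0.0122, 0.045]
orientation: [0.132, 1.565, -0.142]
contact_force: [-3.0, 0.1, 9.4]
finger_gap: 0.0001
```

```bash
python3 - <<'E'
from h import *
st()
E
```

```text
t 12.25 tcp press [-28.9 -90.3  45. ] F [-3.   0.1  9.4]
```

Request:
move_arm(
  deltas=[
    {"rotation": [0,0,0],"offset": [1,2.5,0],"jaw": 1},
    {"rotation": [0,0,0],"offset": [1,2.5,0],"jaw": 1},
    {"rotation": [0,0,0],"offset": [1,2.5,0],"jaw": 1},
    {"rotation": [0,0,0],"offset": [1,2.5,0],"jaw": 1},
  ],
)

```text
t: 12.75
ee_pos: [0.5059, -0.0033, 0.045]
orientation: [-0.124, 1.563, -0.398]
contact_force: [-4.1, -8.8, 11.7]
finger_gap: 0.0001
```

```bash
python3 - <<'E'
from h import *
st()
E
```

```text
t 12.75 tcp press [-28.9 -81.1  45. ] F [-4.1 -8.8 11.7]
```

Request:
move_arm(
  deltas=[
    {"rotation": [0,0,0],"offset": [0.8,1,0],"jaw": 1},
    {"rotation": [0,0,0],"offset": [-3,0,0],"jaw": 1},
    {"rotation": [0,0,0],"offset": [-6,0,0],"jaw": 1},
    {"rotation": [0,0,0],"offset": [-20,0,0],"jaw": 1},
    {"rotation": [0,0,0],"offset": [-40,-2,-10],"jaw": 1},
    {"rotation": [0,0,0],"offset": [-40,0,-40],"jaw": 1},
    {"rotation": [0,0,0],"offset": [0,0,0],"jaw": 1},
  ],
)

```text
t: 13.62
ee_pos: [0.4559, 0.0089, 0.1572]
orientation: [-0.283, 1.562, -0.556]
contact_force: [-0.2, -0.1, 0.1]
finger_gap: 0.0
```

```bash
python3 - <<'E'
from h import *
st()
im,k=marks("wrist",["recess_mouth","knob_top"])
v=im[:,:,::-1].copy()
q=np.array([proj(k,P(p,org,yaw)) for p in [(-48,-121,50),(-12,-121,50),(-12,-55,50),(-48,-55,50)]])
c=q.mean(0).astype(int);print(c)
for pts in [[(-48,-121,50),(-12,-121,50),(-12,-55,50),(-48,-55,50)],[(-40,-103+14,49),(-20,-103+14,49),(-20,-87+14,49),(-40,-87+14,49)]]:
    q=np.array([proj(k,P(p,org,yaw)) for p in pts])
    cv2.polylines(v,[q.round().astype(int)],True,(0,0,255),1)
a=im[c[1]-50:c[1]+50,c[0]-60:c[0]+60,::-1];b=v[c[1]-50:c[1]+50,c[0]-60:c[0]+60]
cv2.imwrite("pics/w7.png",cv2.resize(np.vstack([np.hstack([a,b])]),None,fx=3.3,fy=3.3,interpolation=cv2.INTER_CUBIC))
E
```

```text
t 13.625 tcp press [-80.4 -82.9 157.2] F [-0.2 -0.1  0.1]
recess_mouth [ 0.5016 -0.009   0.0546] 0.64
[318 260]
```

View pics/w7.png

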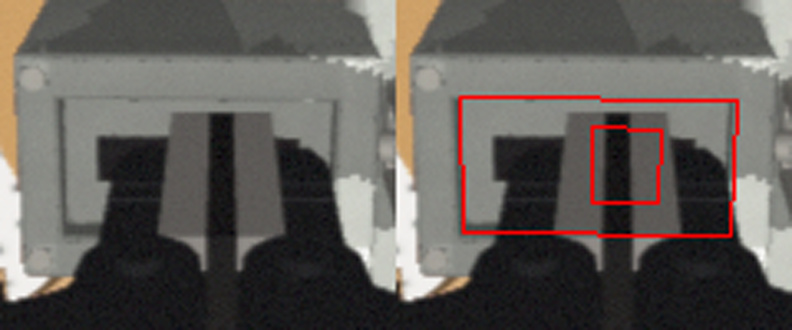

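Fingers hide the knob; slot is clear at the left where the knob used to be. Move aside for a full view.

Request:
move_arm(
  deltas=[
    {"rotation": [0,0,0],"offset": [-40,-40,-30],"jaw": 1},
    {"rotation": [0,0,0],"offset": [-40,-40,-30],"jaw": 1},
    {"rotation": [0,0,0],"offset": [-20,-20,-10],"jaw": 1},
    {"rotation": [0,0,0],"offset": [0,0,0],"jaw": 1},
  ],
)

```text
t: 14.28
ee_pos: [0.3628, -0.0707, 0.2513]
orientation: [-2.312, 1.562, -2.584]
contact_force: [0.2, -0.2, -1.1]
finger_gap: 0.0001
```

```bash
python3 - <<'E'
from h import *
st()
im,k=marks("wrist",["recess_mouth","knob_top","grip_centre"])
v=im[:,:,::-1].copy()
for pts in [[(-48,-121,50),(-12,-121,50),(-12,-55,50),(-48,-55,50)],[(-40,-103+14,49),(-20,-103+14,49),(-20,-87+14,49),(-40,-87+14,49)],[(-90,-12,111),(-90,12,111),(-170,12,111),(-170,-12,111)]]:
    q=np.array([proj(k,P(p,org,yaw)) for p in pts]);
    cv2.polylines(v,[q.round().astype(int)],True,(0,0,255),1)
q=proj(k,P((-60,-50,70),org,yaw)).astype(int);print(q)
x0=max(0,q[0]-90);y0=max(0,q[1]-80)
cv2.imwrite("pics/w8.png",cv2.resize(np.hstack([im[y0:y0+150,x0:x0+180,::-1],v[y0:y0+150,x0:x0+180]]),None,fx=2.2,fy=2.2,interpolation=cv2.INTER_CUBIC))
im=optics.read_camera("top");cv2.imwrite("pics/t8.png",cv2.resize(im[100:300,140:500,::-1],None,fx=2.2,fy=2.2))
for n in ["candle_jar_mid","soap_mid","stamp_mid","ribbon_spool_mid"]:
    kk=optics.get_calibration("top")
    for q in nets.mark_of("top",n)[:1]: print(n,np.round(np.array(kk["R"]).T@(np.array(q["at"])-kk["t"]),4))
E
```

```text
t 14.275 tcp press [-148.4 -184.9  251.3] F [ 0.2 -0.2 -1.1]
recess_mouth [ 0.5003 -0.0077  0.0548] 0.93
knob_top [ 0.5065 -0.0071  0.052 ] 0.73
[455 265]
candle_jar_mid [0.581  0.294  0.0441]
soap_mid [ 0.4707 -0.352   0.0153]
stamp_mid [ 0.6153 -0.3022  0.0309]
ribbon_spool_mid [0.4417 0.2986 0.0148]
```

View pics/w8.png

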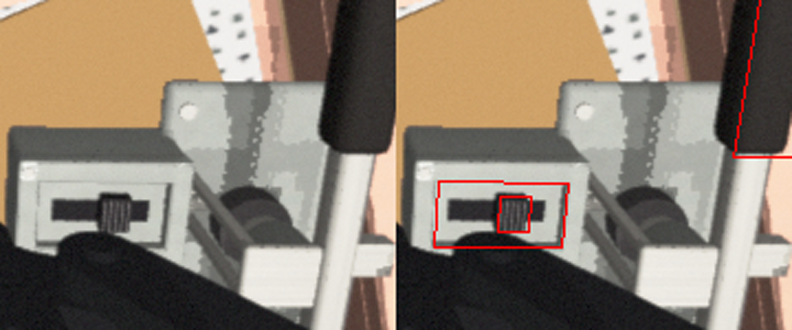

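View pics/t8.png

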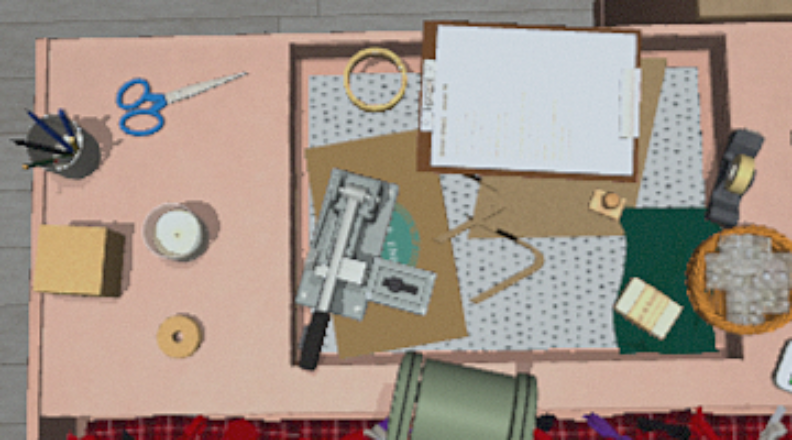

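```bash
python3 - <<'E'
from h import *
print(kn(-15,-85,110))
E
```

```text
(array([ 0.006, -0.009,  0.006]), array([138.6,  98.8, 135.9]))
```

Request:
move_arm(
  deltas=[
    {"rotation": [0,0,0],"offset": [10,30,40],"jaw": 1},
    {"rotation": [0,0,0],"offset": [30,30,40],"jaw": 1},
    {"rotation": [0,0,0],"offset": [40,30,40],"jaw": 1},
    {"rotation": [0,0,0],"offset": [40,10,15],"jaw": 1},
    {"rotation": [0,0,0],"offset": [0,0,0],"jaw": 1},
  ],
)

```text
t: 15.35
ee_pos: [0.5224, -0.0074, 0.1274]
orientation: [-2.166, 1.563, -2.434]
contact_force: [-0.4, 0.5, 0.8]
finger_gap: -0.0002
```

```bash
python3 - <<'E'
from h import *
st()
im,k=marks("wrist",["knob_top","recess_mouth"])
v=im[:,:,::-1].copy()
for pts in [[(-48,-121,50),(-12,-121,50),(-12,-55,50),(-48,-55,50)],[(-40,-103+14,49),(-20,-103+14,49),(-20,-87+14,49),(-40,-87+14,49)]]:
    q=np.array([proj(k,P(p,org,yaw)) for p in pts]);print(q.round(1).tolist())
    cv2.polylines(v,[q.round().astype(int)],True,(0,0,255),1)
c=q.mean(0).astype(int)
f=lambda a:a[max(0,c[1]-60):c[1]+60,c[0]-80:c[0]+80]
cv2.imwrite("pics/w9.png",cv2.resize(np.vstack([f(im[:,:,::-1]),f(v)]),None,fx=2.5,fy=2.5,interpolation=cv2.INTER_CUBIC))
E
```

```text
t 15.35 tcp press [-11.9 -80.6 127.4] F [-0.4  0.5  0.8]
knob_top [ 0.5045 -0.0013  0.0519] 0.9
[[264.0, 159.6], [266.1, 212.6], [363.6, 213.6], [365.7, 160.5]]
[[313.4, 171.9], [313.4, 201.3], [337.2, 201.5], [337.7, 172.2]]
```

View pics/w9.png

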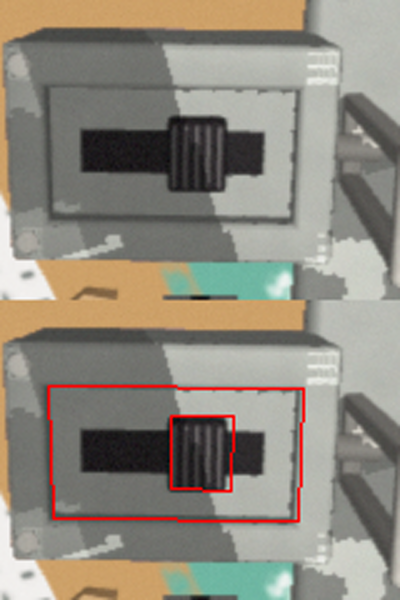

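Request:
move_arm(
  deltas=[
    {"rotation": [0,0,0],"offset": [-40,0,-20],"jaw": 1},
    {"rotation": [0,0,0],"offset": [-40,0,-20],"jaw": 1},
    {"rotation": [0,0,0],"offset": [-10,0,0],"jaw": 1},
    {"rotation": [0,0,0],"offset": [0,0,0],"jaw": 1},
  ],
)

```text
t: 16.0
ee_pos: [0.4835, 0.0016, 0.2306]
orientation: [-0.153, 1.556, -0.425]
contact_force: [0.7, -0.2, 0.4]
finger_gap: -0.0
```

```bash
python3 - <<'E'
from h import *
st(); print(job.job_done())
E
```

```text
t 16.0 tcp press [-51.8 -82.5 230.6] F [ 0.7 -0.2  0.4]
the job is handed in; nothing more can be done
None
```

The lever is folded down and the catch is slid home. I handed the job in at 16.0 s with the gripper clear of everything; the hand-in reports no verdict.

**What I did:** I pinched the grip so the button went fully in (finger opening 23 mm) and folded the lever down to its stop. I let go, then with closed fingertips pressed the knob in about 4 mm, slid it to its end stop and lifted off straight.

**Last checks:**
- **Lever:** when I let go it was at about 0.004 rad. Later pictures still show it level.
- **Catch:** the wrist picture puts the knob about 13.5 mm along its 14 mm travel, and the fingertip measured 13.9 mm at the stop. The bolt shows outside the housing. The side force rose to about 9 N at the end, as expected at a stop.
- **Knob:** it looks sprung up in the picture. I did not measure this: the network's height of 52 mm is 3 mm too high, so I take it only as "up".
- **Forces:** the highest wrist force I saw while pressing the knob was about 15 N, well under 40 N.
- **Bystanders:** all four are within about 5 mm of their starting positions, which is the networks' own scatter.

No check failed. The only disagreement was about 1 mm between where I predicted the knob and where the pictures showed it, within the camera calibration's 2 mm.

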